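# Load the sieve pan and hold it at the top of its cam stroke

### The arm

A 7-joint arm with a two-finger parallel gripper is mounted at the origin on the work surface. World frame = base frame: x ahead of the robot, y to its left, z up, the work surface at z = 0. Lengths are in mm, angles in rad, forces in N, time in s.
With the tool pointing down it reaches from about 400 to 875 mm from the base axis. Payload 4.4 kg.
Tool frame: the origin (TCP) lies at the very end of the fingers, on their centre line; the grasp point (between the pads) lies 19 mm behind it; z points along the fingers, y is the direction in which the jaws open and shut (so a half turn about z gives the same grasp; the last joint's range is limited). The gripper opens to 85 mm and grips with 20 to 120 N. Pads are 22 mm wide; open, the fingers measure 114 mm over their backs; the gripper's body (76 mm by 85 mm) begins 54 mm behind the grasp point. The pads swing forward as they close: fully open they stand 13 mm farther back than shut.
Start: joints at [-1.368, 0.628, 0.038, 1.517, -0.027, 0.996, -0.02], TCP at [172.599, 626.68, 231.313] pointing down, gripper open.
Joint ranges: [-3.06, 3.06], [-0.37, 2.12], [-1.25, 1.32], [0.18, 2.47], [-1.1, 4.24], [0.23, 1.98], [-2.94, 2.94]. Speed limits (rad/s): [2.57, 2.57, 3.14, 3.14, 3.14, 3.14, 3.14].

### API

Orientations are given as [roll, pitch, yaw] about the fixed x, y, z axes, in that order (R = Rz(yaw) Ry(pitch) Rx(roll)).
In Python, from cell import ctrl gives the robot as it stands.
- The arm moves only by the shell command python3 -m crank 'ROWS' [OPENING]. ROWS is JSON, a list that holds one entry, the list of rows, each a list of 6 numbers: the shift along the tool's x, y, z in units of 30 mm (1.0 is 30 mm), then the turn, a rotation vector about the tool's x, y, z in units of 6 degrees (1.0 is 6 degrees). In form: [[[tx, ty, tz, rx, ry, rz], ...]]. A call has 1 to 12 rows; each row shifts and turns the pose as measured when the row begins, along the tool's axes as they then stand; what a row does not reach is not made up. A row lasts 1/12 s, in which the tool goes at most 41.7 mm and 7.16 degrees, less where a joint would pass 70% of its speed; a pose out of reach is approached as far as the arm can. A call is refused whole if a number of a shift passes 1 or a number of a turn 1, either way. A call with a gripper value outside its range is refused whole. OPENING is the gripper command: -1 is fully open, 1 is shut, values between are in proportion, set as the call begins (- or left out, the last holds). The fingers move at their own pace and stop on an object; the grip force is fixed at half the most. Time passes only in rows, so rows that do not move let the fingers close. It gives the time, the measured TCP pose, the force and the opening at its end, in the units of the state.
- ctrl.read_state(): the state, without advancing time (a new reading comes with each control period).
- ctrl.get_image(name): name is "scene" or "top"; returns a dict with "color" (384x512x3 uint8, red, green, blue), "depth" (384x512 float32, mm along the optical axis (not along the pixel's ray), 0 where there is no reading), "camera_matrix" (3x3 intrinsics, pixels), "R" (3x3) and "t" (3): a world point X has camera coordinates R X + t. Camera axes: x right, y down, z forward; pixel columns grow to the right and rows downward; lengths in mm; the calibration is good to about 2 mm. A picture is of the moment at which its call begins.
- ctrl.finish_job(): hands the job in, once; it reports no verdict.
Trained networks look in a picture, given as the dict that the camera call returned (one of the last four; its "shot" number tells which), for a name from the list of things; names that differ only in an ending like _2 or _b are one class to them, and where a whole thing is asked for, a point or a joint stands for the part that bears it (a point fixed in the world has none). Each returns a list of dicts, best first, with "conf" (0 to 1); they miss things now and then, are a little off and sometimes report something else, mostly with a low value. They report only what shows in the picture. A call takes as long as a camera call. They do not tell look-alikes from the thing itself.
- ctrl.search_frame(query, picture): "extent" ([centre column, centre row, width, height] in pixels, round what is visible of it).
The state is a dict: "clock": time; "qpos": joint angles; "qd": joint speeds; "tau": joint torques, N m; "eef_pos": TCP position; "tool_rot": TCP orientation; "force": force on the tool from outside, world axes, zero at the start; "torque": the same for the moment, N m; "width": finger opening in mm.
Only numpy, scipy, OpenCV 4.12 (cv2) and the standard library are available. Lean on these libraries where they do the work, as an engineer would, in place of code of your own. Each camera call takes 0.05 s, during which the arm holds its last target. There are 200 camera calls.

### The job

Set the three steel ballast pieces (knobbed weight, plain slug and collar) from the bench mat into the round pan of the cam lift, without dropping them. Then swing the black-handled cam lever up until the pan is at the highest point of its lift (lever upright), not on past the top, and finish while still holding the lever there, because its spring pulls it back. Leave the brush, the cup and the jar where they are.

Things in the scene. Friction and masses are not known exactly. Their poses are not given: they have to be found in the camera images.
- weight_mid (a point): Knobbed steel weight, 62 mm tall, about 0.24 kg, upright on the mat: round body 34 mm diameter for the lowest 26 mm, a shoulder up to 30 mm, a thin neck (12 mm), and on top a round knob 20 mm diameter and 16 mm tall (its middle is 23 mm above this point). The point is half-way up on its axis; z up along the axis.
- slug_mid (a point): Plain solid steel cylinder standing upright on the mat, 28 mm diameter, 46 mm tall, about 0.22 kg. The point is its centre; z along the axis.
- collar_mid (a point): Steel collar lying flat on the mat, a thick ring 46 mm outside and 22 mm inside diameter, 24 mm tall, about 0.22 kg. The point is its centre; z along the axis.
- pan_floor (a point): Centre of the inner floor of the open round steel pan on top of the cam lift, which starts 90 mm above the work surface. Pan 180 mm outside diameter, wall 3 mm, rim 36 mm above this point. Axes are those of the lift: its -x side, which faces the robot, carries cam and lever; z up. The pan moves only up and down (about 12 mm) as the cam turns.
- axle (a point): Point on the horizontal lever axle's line, 45 mm above the work surface, 155 mm from the pan's centre towards -x of the lift, directly below the middle of the handle when the lever is upright. Axes of the lift; the axle runs along x. Fixed housing 170 by 170 mm, 66 mm tall, under the pan.
- handle (a point): Middle of the free length of the black round handle, a bar 18 mm diameter and 80 mm long, parallel to the axle (along the lift's x), sticking out towards the robot side from the end of the flat steel lever; 120 mm from the axle's line. The bar is free from 43 mm on the lever side of this point to 37 mm on the other side. At rest it is 88 mm above the work surface, on the lift's +y side; with the lever upright it is 165 mm above it.
- lever (a joint): Cam lever angle, rad. 0: rest, against its stop, leaning 1.2 rad from upright towards the lift's +y side. Grows as the lever swings up; at 1.2 the lever stands upright and the pan is highest (eccentric cam nose up), beyond that the pan sinks again (stop at 2.0). A spring and the pan's weight pull it back to 0 with about 2 to 5 N at the handle (0.45 Nm when upright); it does not stay up by itself.
- pan (a joint): Lift of the pan, m: 0 at rest, about 0.012 with the lever upright.
- mat: Grey bench mat, 310 (x) by 240 (y) by 3 mm, fixed, on which the three steel pieces stand in a row along the mat's y, about 80 mm apart, and the brush lies at its far (+x) side. Origin: on the underside, 15 mm towards +x of its centre.
- weight: The knobbed weight; origin at the centre of its underside.
- slug: The slug; origin at the centre of its underside.
- collar: The collar; origin at the centre of its underside.
- brush: Bystander: wooden hand brush, 170 mm long, lying on the mat's far side. Leave alone.
- cup: Bystander: small orange plastic cup, 60 mm diameter, 55 mm tall, between the lift and the mat. Leave alone.
- jar: Bystander: glass jar with a cap, 64 mm diameter, 85 mm tall, beyond the cup, between the lift and the mat. Leave alone.
There are look-alikes about, which are no part of the job. What is shaped like the weight but green is not meant.

How it is judged (in metres and radians):
On the way, in this order (a step that is already met when the one before it is completed fails the run):
1. all three steel pieces lie in the pan, let go, with the lever still down (horizontal distance between each of weight_mid, slug_mid, collar_mid and pan_floor below 0.085 m and z of weight_mid in the frame of pan_floor between 0 and 0.06 m and z of slug_mid in the frame of pan_floor between 0 and 0.06 m and z of collar_mid in the frame of pan_floor between 0 and 0.06 m and contact force between the fingers and weight below 0.05 N and contact force between the fingers and slug below 0.05 N and contact force between the fingers and collar below 0.05 N and value of joint lever below 0.15 rad), for 0.2 s.
2. the lever is swung up to the cam's highest lift and held (value of joint lever between 1.05 and 1.35 rad and contact force between the fingers and lever above 0.5 N), for 0.3 s.
At the end, for the whole second after the job is handed in: The three steel pieces are in the pan (centres within 85 mm of its axis, under 60 mm above its floor), untouched; the lever is still, within 0.15 rad of upright, the pan lifted over 10.5 mm, the fingers pressing the lever (over 0.5 N) and not the pan (all of step 2 and horizontal distance between each of weight_mid, slug_mid, collar_mid and pan_floor below 0.085 m and z of weight_mid in the frame of pan_floor between 0 and 0.06 m and z of slug_mid in the frame of pan_floor between 0 and 0.06 m and z of collar_mid in the frame of pan_floor between 0 and 0.06 m and contact force between the fingers and weight below 0.05 N and contact force between the fingers and slug below 0.05 N and contact force between the fingers and collar below 0.05 N and value of joint pan above 0.0105 m and velocity of joint lever between -0.15 and 0.15 rad/s and contact force between the fingers and pan below 0.5 N); the arm keeps its last pose, push and grip.
It fails at once if the lever swung well past the top (more than 0.3 rad) (value of joint lever above 1.5 rad).
It fails at once if a steel piece dropped (falling free faster than 0.8 m/s, more than about 3 cm) ((linear speed of weight above 0.8 m/s and contact force between the fingers and weight below 0.05 N) or (linear speed of slug above 0.8 m/s and contact force between the fingers and slug below 0.05 N) or (linear speed of collar above 0.8 m/s and contact force between the fingers and collar below 0.05 N)).
It fails at once if the brush, the cup or the jar moved by more than 3 cm (distance of any of brush, cup, jar from where it was at the start of the episode above 0.03 m).
It also fails if it takes over 72 s, if anything falls off the work surface, if the arm or the gripper's body presses on something with over 40 N, if the wrist force passes 120 N, or if a joint passes its speed limit or range.

## Working session

There is one attempt and no reset: what is moved stays moved. The work goes in short steps, Python scripts to look and compute and a shell command to move; the robot and the scene stay as the last step left them, time stands still between calls to the robot, and variables do not carry over. Pictures are saved under pics/ and viewed, about 8 in all and at most 12, crops included, and the job is handed in when it is done.

```bash
mkdir -p pics; ls; cat > h.py <<'E'
import numpy as np, cv2
from cell import ctrl
from scipy.spatial.transform import Rotation as Ro
def px2w(im,u,v,d=None):
    K=im["camera_matrix"]
    if d is None:
        p=im["depth"][int(v)-1:int(v)+2,int(u)-1:int(u)+2]; p=p[p>0]; d=np.median(p)
    c=np.array([(u-K[0,2])/K[0,0]*d,(v-K[1,2])/K[1,1]*d,d])
    return np.array(im["R"]).T@(c-np.array(im["t"]))
def cloud(im):
    K=np.array(im["camera_matrix"]);d=im["depth"];v,u=np.indices(d.shape)
    c=np.stack([(u-K[0,2])/K[0,0]*d,(v-K[1,2])/K[1,1]*d,d],-1)
    return (c-np.array(im["t"]))@np.array(im["R"])
def w2px(im,X):
    c=np.array(im["R"])@np.array(X,float)+np.array(im["t"]); p=np.array(im["camera_matrix"])@c
    return p[:2]/p[2]
E
python3 - <<'E'
from h import *
s=ctrl.read_state(); print({k:np.round(v,3) for k,v in s.items()})
out=[]
for n in("top","scene"):
    im=ctrl.get_image(n); np.savez("pics/"+n,**{k:v for k,v in im.items() if k!="shot"})
    out.append(im["color"])
    for q in["weight","slug","collar","pan_floor","handle","mat","brush","cup","jar"]:
        r=ctrl.search_frame(q,im)
        print(n,q,[(np.round(x["extent"]).astype(int).tolist(),round(x["conf"],2),np.round(px2w(im,*x["extent"][:2])).tolist()) for x in r[:3]])
cv2.imwrite("pics/a.png",cv2.resize(out[0],(800,600))[...,::-1]); cv2.imwrite("pics/b.png",cv2.resize(out[1],(800,600))[...,::-1])
E
```

```text
pics
{'clock': np.float64(0.0), 'qpos': array([-1.368,  0.629,  0.038,  1.518, -0.027,  0.996, -0.02 ]), 'qd': array([ 0.001, -0.   ,  0.002, -0.002, -0.001, -0.   ,  0.001]), 'tau': array([ 0.0000e+00, -5.6341e+01,  1.2270e+00, -1.9344e+01,  1.1000e-02,
        1.1000e-02, -0.0000e+00]), 'eef_pos': array([172.431, 626.042, 230.378]), 'tool_rot': array([-3.14 ,  0.   ,  2.873]), 'force': array([ 0.374, -0.249, -0.431]), 'torque': array([-0.043,  0.002, -0.049]), 'width': np.float64(85.304)}
top weight [([197, 262, 14, 8], 0.67, [436.0, 171.0, 62.0]), ([239, 268, 16, 11], 0.54, [421.0, 60.0, 63.0]), ([221, 220, 14, 12], 0.49, [546.0, 112.0, 64.0])]
top slug []
top collar [([168, 216, 14, 16], 0.63, [558.0, 264.0, 12.0])]
top pan_floor [([345, 190, 74, 79], 0.95, [626.0, -211.0, 91.0])]
top handle [([193, 222, 9, 10], 0.63, [540.0, 187.0, 47.0]), ([319, 243, 49, 41], 0.6, [495.0, -155.0, -0.0])]
top mat [([194, 189, 91, 109], 0.56, [637.0, 195.0, 1.0])]
top brush [([193, 149, 61, 18], 0.68, [749.0, 201.0, 21.0])]
top cup [([262, 198, 20, 22], 0.58, [617.0, 6.0, 4.0]), ([340, 209, 90, 1
[... 211 characters left out ...]
81, 187, 11, 22], 0.64, [504.0, 3.0, 37.0]), ([354, 202, 17, 22], 0.64, [440.0, 184.0, 28.0])]
scene slug [([341, 228, 13, 21], 0.74, [559.0, 199.0, 35.0])]
scene collar [([370, 249, 18, 25], 0.85, [575.0, 279.0, 27.0])]
scene pan_floor [([186, 164, 72, 52], 0.58, [619.0, -220.0, 89.0])]
scene handle [([246, 157, 48, 21], 0.73, [386.0, -192.0, -2.0]), ([311, 217, 12, 31], 0.68, [561.0, 122.0, 34.0])]
scene mat [([320, 274, 152, 131], 0.61, [685.0, 211.0, 3.0]), ([205, 178, 122, 82], 0.6, [661.0, -121.0, 108.0])]
scene brush [([309, 296, 74, 55], 0.72, [764.0, 223.0, 22.0])]
scene cup [([258, 213, 23, 33], 0.88, [640.0, 20.0, 53.0])]
scene jar [([216, 244, 26, 46], 0.89, [793.0, 15.0, 72.0])]
```

View pics/a.png

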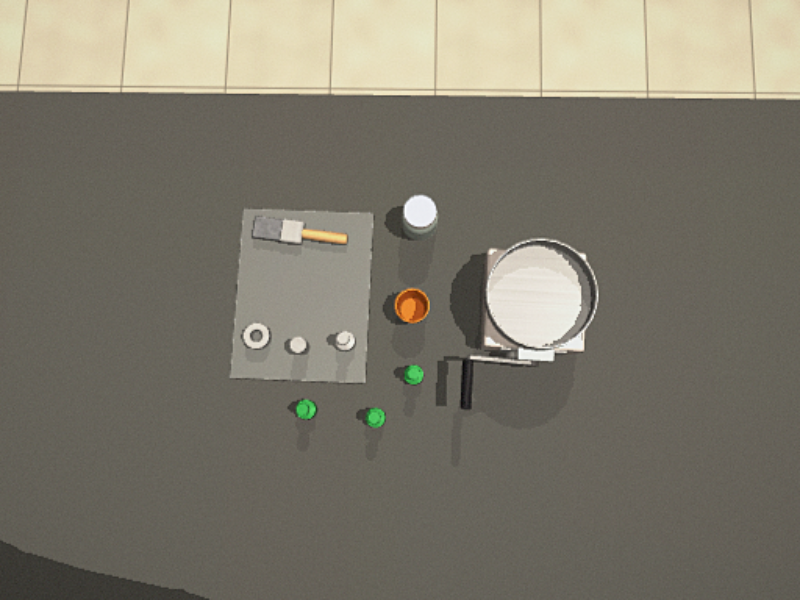

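View pics/b.png

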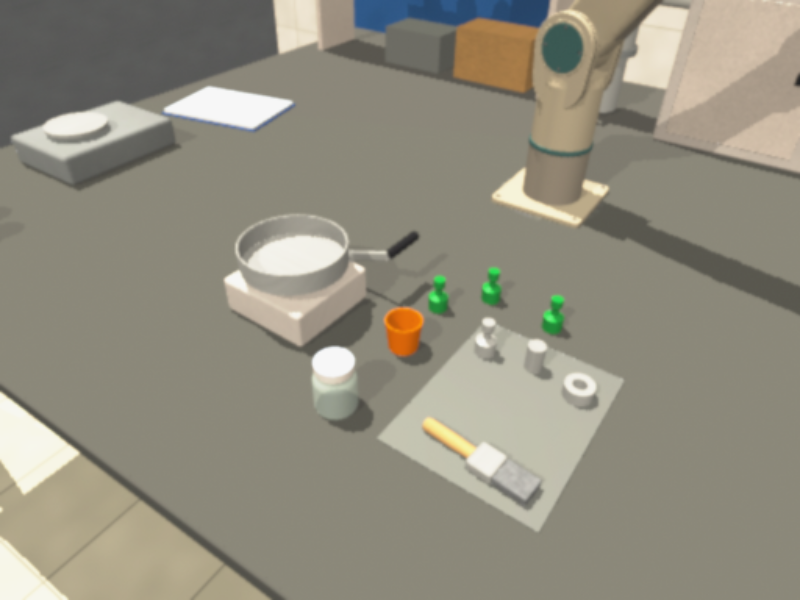

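Picture a (top): the steel row on the mat is collar (256,335), slug (298,345) and knobbed weight (345,340). The three green knobbed pieces at (414,374), (306,409) and (375,417) are off the mat and are look-alikes. The weight meant is the steel one at (345,340), because it is not green and stands on the mat in line with the others. The pan is at (540,295) and the handle at (467,384). Picture b (scene) agrees. Next I'll take an enlarged crop and measure.

```bash
python3 - <<'E'
from h import *
im=dict(np.load("pics/top.npz")); P=cloud(im); c=im["color"].astype(int)
cv2.imwrite("pics/c.png",cv2.resize(im["color"][190:285,145:305],(800,475),interpolation=cv2.INTER_CUBIC)[...,::-1])
def rep(n,cx,cy,r,z0,z1):
    m=(np.hypot(P[...,0]-cx,P[...,1]-cy)<r)&(P[...,2]>z0)&(P[...,2]<z1); q=P[m]
    print(n,m.sum(),q.mean(0).round(1),((q.min(0)+q.max(0))/2).round(1),(q.max(0)-q.min(0)).round(1))
rep("weight knob",546,112,40,56,70); rep("slug top",540,187,40,42,56); rep("collar",558,264,45,22,34)
for z in((84,96),(118,140)): rep("pan",626,-211,120,*z)
sat=c.max(-1)
m=(sat<45)&(P[...,2]>60)&(P[...,2]<110)&(P[...,0]<560)&(P[...,1]<0)
q=P[m]; print("handle",m.sum(),q.mean(0),q.min(0),q.max(0))
xy=q[:,:2]-q[:,:2].mean(0); print(np.linalg.svd(xy)[2][0] if len(q)>2 else 0)
# mat edges -> yaw
m=(P[...,2]>50)&(P[...,2]<75)&(P[...,0]>480)&(P[...,1]<-60)&(P[...,1]>-340)
q=P[m];print("housing",m.sum(),cv2.minAreaRect(q[:,:2].astype(np.float32)))
m=(P[...,2]>35)&(np.hypot(P[...,0]-620,P[...,1]-6)<50);print("cup",P[m].mean(0))
m=(c[...,1]>c[...,0]+50)&(P[...,2]>55);n,l,s,ce=cv2.connectedComponentsWithStats(m.astype(np.uint8))
print("green",[P[l==i].mean(0).round() for i in range(1,n)])
E
```

```text
weight knob 47 [554.7 115.8  64.1] [554.9 115.4  62.1] [19.2 17.9 11.2]
slug top 86 [544.6 194.   49.1] [544.3 194.1  48.3] [24.4 25.3 10.4]
collar 163 [561.5 271.4  26.4] [560.8 271.1  27. ] [44.  44.5  9.7]
pan 3511 [ 625.7 -211.3   89.9] [ 618.9 -208.4   90. ] [191.8 176.7  11.9]
pan 352 [ 631.  -212.7  124.9] [ 627.5 -208.9  125.6] [179.  179.   15.1]
handle 141 [482.20621433 -92.44457142  93.41730345] [ 442.0015825  -186.98608073   61.77329833] [541.27292788 -82.62004022 109.48220489]
[-0.95868757  0.28446115]
housing 612 ((614.2837524414062, -208.20654296875), (171.80897521972656, 198.34066772460938), 87.256591796875)
cup [6.20690944e+02 2.69538910e-01 5.07422704e+01]
green [array([497.,  -4.,  87.]), array([435., 180.,  62.]), array([424.,  59.,  87.])]
```

View pics/c.png

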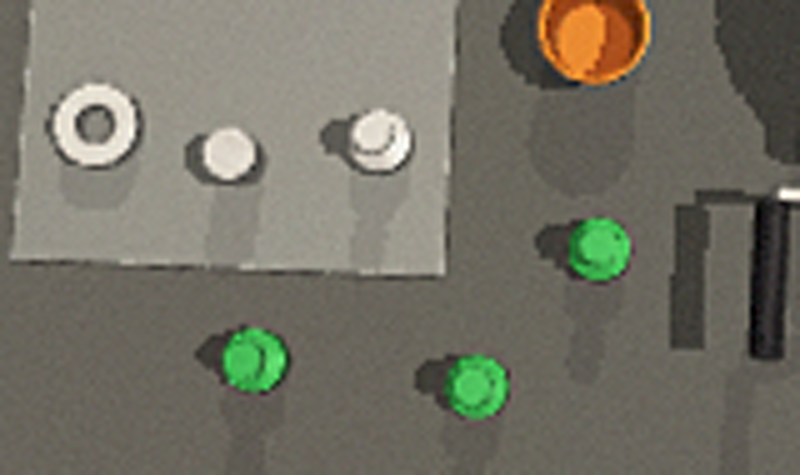

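Crop c confirms it: the steel knobbed weight is at crop (378,135), beside the slug (229,153) and collar (95,125), and the knobbed pieces off the mat are all green. I'll turn the tool to yaw 90°, so tool x is world +y, tool y is world +x and tool z is down.

```bash
python3 -m crank '[[[0,0,0,0,0,1],[0,0,0,0,0,1],[0,0,0,0,0,1],[0,0,0,0,0,1],[0,0,0,0,0,1],[0,0,0,0,0,1],[0,0,0,0,0,1],[0,0,0,0,0,1],[0,0,0,0,0,1],[0,0,0,0,0,1],[0,0,0,0,0,1],[0,0,0,0,0,1]]]' -1
```

```text
clock: 2.0
eef_pos: [172.1, 627.0, 231.7]
tool_rot: [-3.14, -0.001, 1.557]
force: [-0.6, -0.0, -0.5]
width: 85.5
```

```bash
python3 -m crank '[[[-1,0.75,0,0,0,0],[-1,0.75,0,0,0,0],[-1,0.75,0,0,0,0],[-1,0.75,0,0,0,0],[-1,0.75,0,0,0,0],[-1,0.75,0,0,0,0],[-1,0.75,0,0,0,0],[-1,0.75,0,0,0,0],[-1,0.75,0,0,0,0],[-1,0.75,0,0,0,0],[-1,0.75,0,0,0,0],[-1,0.75,0,0,0,0]]]'
```

```text
clock: 3.0
eef_pos: [439.7, 261.5, 227.8]
tool_rot: [-3.139, -0.012, 1.577]
force: [1.6, 1.1, -0.7]
width: 85.4
```

```bash
python3 -m crank '[[[-0.98,0.76,0,0,0,0],[-0.98,0.76,0,0,0,0],[-0.98,0.76,0.3,0,0,0],[-0.98,0.76,0.5,0,0,0],[-0.95,0.74,0.9,0,0,0],[0,0,0.9,0,0,0],[0,0,0.9,0,0,0],[0,0,0,0,0,0]]]'
```

```text
clock: 3.67
eef_pos: [567.0, 101.1, 124.2]
tool_rot: [3.127, -0.011, 1.563]
force: [-1.6, -0.3, 0.4]
width: 85.1
```

```bash
python3 -m crank '[[[0.24,-0.22,0.5,0,0,0],[0.24,-0.22,0.5,0,0,0],[0,0,0,0,0,0],[0,0,0,0,0,0]]]'; python3 - <<'E'
from h import *
im=ctrl.get_image("scene"); u,v=w2px(im,[554,115,50]).astype(int); print(u,v)
cv2.imwrite("pics/d.png",cv2.resize(im["color"][v-60:v+45,u-70:u+70],(800,600),interpolation=cv2.INTER_CUBIC)[...,::-1])
P=cloud(im); s=im["color"].astype(int)
m=(np.hypot(P[...,0]-554,P[...,1]-115)<25)&(P[...,2]>8)&(P[...,2]<28);q=P[m]
f=lambda p,q:np.hypot(q[:,0]-p[0],q[:,1]-p[1])-17
from scipy.optimize import least_squares as L
for n,c,r,z0,z1 in(("w",(554,115),17,8,26),("s",(544,194),14,8,44),("c",(561,271),23,8,22)):
    m=(np.hypot(P[...,0]-c[0],P[...,1]-c[1])<r+10)&(P[...,2]>z0)&(P[...,2]<z1);q=P[m]
    o=L(lambda p:np.hypot(q[:,0]-p[0],q[:,1]-p[1])-r,c,loss="soft_l1");print(n,m.sum(),o.x.round(1),np.abs(o.fun).mean())
E
```

```text
clock: 4.0
eef_pos: [555.7, 116.1, 95.8]
tool_rot: [3.126, -0.011, 1.562]
force: [0.4, -0.3, -0.2]
width: 85.5
310 209
w 72 [556.  119.9] 0.7071991097313174
s 136 [545.5 198. ] 0.7963290022630517
c 122 [563.6 275.7] 4.197137878274732
```

View pics/d.png

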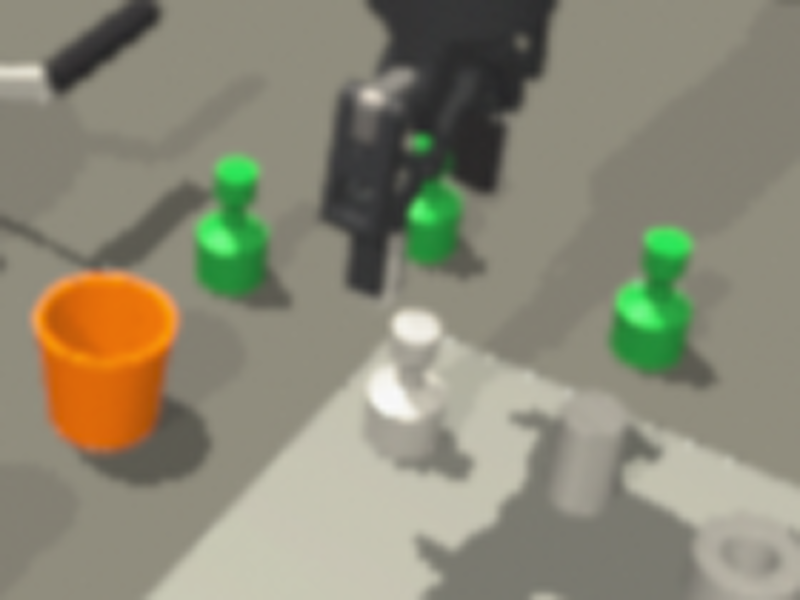

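Picture d shows the steel weight at (413,380), just below the open fingers, with the greens clear of them. I'm averaging the two cameras' y values and going down to grip the knob.

```bash
python3 -m crank '[[[0.05,0,0.6,0,0,0],[0,0,0.6,0,0,0],[0,0,0.4,0,0,0],[0,0,0.1,0,0,0],[0,0,0,0,0,0],[0,0,0,0,0,0]]]'
```

```text
clock: 4.55
eef_pos: [564.2, 119.8, 52.0]
tool_rot: [3.111, -0.015, 1.564]
force: [0.9, 0.5, -0.6]
width: 85.3
```

```bash
python3 -m crank '[[[-0.04,-0.15,0.2,0.15,0.07,0],[-0.04,-0.15,0.2,0.15,0.07,0],[0,0,0,0,0,0],[0,0,0,0,0,0]]]'
```

```text
clock: 4.88
eef_pos: [556.3, 117.3, 41.1]
tool_rot: [3.141, -0.032, 1.564]
force: [0.2, 0.5, 0.2]
width: 85.3
```

```bash
python3 -m crank '[[[0,0,0,0,-0.3,0],[0,0,0,0,0,0],[0,0,0,0,0,0],[0,0,0,0,0,0],[0,0,0,0,0,0],[0,0,0,0,0,0],[0,0,0,0,0,0],[0,0,0,0,0,0],[0,0,0,0,0,0],[0,0,0,0,0,0]]]' 1
```

```text
clock: 5.72
eef_pos: [556.4, 115.7, 41.8]
tool_rot: [3.142, -0.002, 1.561]
force: [0.4, 0.5, -0.3]
width: 17.9
```

```bash
python3 -m crank '[[[0,0,-0.4,0,0,0],[0,0,-0.8,0,0,0],[0,0,-0.9,0,0,0],[0,0,-0.9,0,0,0],[0,0,-0.9,0,0,0],[0,0,-0.7,0,0,0],[0,0,-0.3,0,0,0],[0,0,0,0,0,0],[0,0,0,0,0,0]]]'; python3 - <<'E'
from h import *
im=ctrl.get_image("scene"); s=ctrl.read_state(); print(s["eef_pos"],s["force"],s["width"])
P=cloud(im)
m=(np.hypot(P[...,0]-628,P[...,1]+210)<105)&(P[...,2]>120)&(P[...,2]<135);q=P[m][:,:2]
print("pan rim",len(q),(q.min(0)+q.max(0))/2,q.max(0)-q.min(0),cv2.minEnclosingCircle(q.astype(np.float32)))
u,v=w2px(im,s["eef_pos"]).astype(int)
cv2.imwrite("pics/e.png",cv2.resize(im["color"][max(v-60,0):v+60,u-80:u+80],(800,600),interpolation=cv2.INTER_CUBIC)[...,::-1])
E
```

```text
clock: 6.47
eef_pos: [553.5, 113.4, 197.2]
tool_rot: [-3.136, 0.0, 1.559]
force: [-0.2, 0.4, -1.9]
width: 17.6
[553.30690432 113.35963428 196.80952217] [ 0.75605712 -0.17128369 -1.51100489] 17.773155673658625
pan rim 430 [ 629.17333645 -204.21256189] [179.89393565 180.69963211] ((629.0411376953125, -205.14097595214844), 91.36128234863281)
```

View pics/e.png

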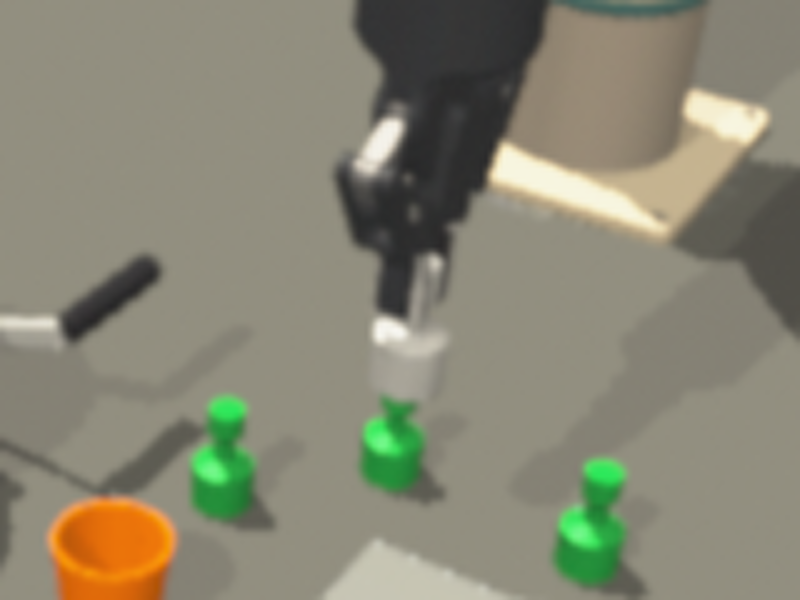

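Picture e shows the weight held upright in the fingers. It sits off to the +y side of the pads, so the scene camera's y values are the right ones. Carrying it to the pan.

```bash
python3 -m crank '[[[-0.5,0.1,0,0,0,0],[-0.9,0.2,0,0,0,0],[-1,0.22,0,0,0,0],[-1,0.22,0,0,0,0],[-1,0.22,0,0,0,0],[-1,0.22,0,0,0,0],[-1,0.22,0,0,0,0],[-1,0.22,0,0,0,0],[-1,0.22,0,0,0,0],[-1,0.22,0,0,0,0],[-1,0.22,0,0,0,0],[-0.8,0.2,0,0,0,0]]]'; python3 -m crank '[[[-0.5,0.1,0,0,0,0],[0,0,0,0,0,0],[0,0,0,0,0,0]]]'
```

```text
clock: 7.52
eef_pos: [615.4, -224.1, 168.9]
tool_rot: [-3.093, -0.01, 1.576]
force: [0.0, -0.4, -1.9]
width: 17.6
clock: 7.77
eef_pos: [614.3, -248.5, 161.4]
tool_rot: [-3.084, -0.008, 1.565]
force: [-0.4, 0.6, -2.9]
width: 17.6
```

```bash
python3 -m crank '[[[-0.14,0.25,0,-0.28,0,0],[-0.14,0.25,0.1,-0.28,0,0],[0,0,0.3,0,0,0],[0,0,0.3,0,0,0],[0,0,0,0,0,0],[0,0,0,0,0,0]]]'
```

```text
clock: 8.27
eef_pos: [625.4, -247.3, 130.5]
tool_rot: [-3.13, -0.018, 1.57]
force: [0.2, -0.7, -2.1]
width: 17.9
```

```bash
python3 -m crank '[[[-0.2,0,0,-0.1,-0.15,0],[-0.15,0,0,0,0,0],[0,0,0.05,0,0,0],[0,0,0,0,0,0],[0,0,0,0,0,0]]]'; python3 -m crank '[[[0,0,0.04,0,0,0],[0,0,0,0,0,0],[0,0,0,0,0,0]]]'
```

```text
clock: 8.68
eef_pos: [626.0, -257.4, 129.8]
tool_rot: [3.141, -0.001, 1.573]
force: [-0.0, -0.8, -2.7]
width: 17.9
clock: 8.93
eef_pos: [626.4, -257.7, 128.9]
tool_rot: [3.14, -0.001, 1.572]
force: [-0.6, -0.2, -2.6]
width: 17.2
```

```bash
python3 -m crank '[[[0,0,0.05,0,0,0],[0,0,0,0,0,0]]]'; python3 -m crank '[[[0,0,0,0,0,0],[0,0,0,0,0,0],[0,0,0,0,0,0],[0,0,0,0,0,0],[0,0,-0.3,0,0,0],[0,0,-0.8,0,0,0],[0,0,-0.9,0,0,0],[0,0,-0.6,0,0,0],[0,0,-0.3,0,0,0],[0,0,0,0,0,0]]]' 0
```

```text
clock: 9.1
eef_pos: [626.8, -257.9, 129.2]
tool_rot: [3.139, -0.001, 1.572]
force: [0.8, 1.0, -1.8]
width: 17.7
clock: 9.93
eef_pos: [626.5, -258.0, 221.1]
tool_rot: [3.139, -0.0, 1.572]
force: [-0.5, -0.5, -0.4]
width: 42.8
```

```bash
python3 -m crank '[[[0.6,-0.1,0,0,0,0],[1,-0.18,-0.05,0,0,0],[1,-0.18,-0.05,0,0,0],[1,-0.18,-0.05,0,0,0],[1,-0.18,-0.05,0,0,0],[1,-0.18,-0.05,0,0,0],[1,-0.18,-0.05,0,0,0],[1,-0.18,-0.05,0,0,0],[1,-0.18,-0.05,0,0,0],[1,-0.18,-0.05,0,0,0],[1,-0.18,-0.05,0,0,0],[1,-0.18,-0.05,0,0,0]]]' -1; python3 -m crank '[[[1,-0.18,0,0,0,0],[0.8,-0.18,0.3,0,0,0],[0.5,-0.18,0.6,0,0,0],[0.2,0,0.8,0,0,0],[0,0,0.6,0,0,0],[0,0,0,0,0,0],[0,0,0,0,0,0]]]'
```

```text
clock: 10.93
eef_pos: [557.4, 94.1, 227.8]
tool_rot: [-3.133, 0.008, 1.556]
force: [-0.3, 0.8, 0.6]
width: 85.6
clock: 11.52
eef_pos: [535.1, 185.2, 151.9]
tool_rot: [-3.127, 0.004, 1.573]
force: [0.1, -0.4, 0.1]
width: 85.3
```

```bash
python3 -m crank '[[[0.2,0.15,0.4,-0.15,0,0],[0.2,0.15,0.8,0,0,0],[0,0,0.8,0,0,0],[0,0,0.6,0,0,0],[0,0,0.3,0,0,0],[0,0,0,0,0,0],[0,0,0,0,0,0]]]'
```

```text
clock: 12.1
eef_pos: [550.4, 194.1, 67.8]
tool_rot: [3.13, 0.003, 1.566]
force: [-0.2, 1.1, -0.6]
width: 85.5
```

```bash
python3 -m crank '[[[0.14,-0.15,0.3,0.1,0,0],[0,-0.05,0.5,0,0,0],[0,-0.05,0.4,0,0,0],[0,0,0.2,0,0,0],[0,0,0,0,0,0],[0,0,0,0,0,0]]]'
```

```text
clock: 12.6
eef_pos: [547.0, 200.1, 29.6]
tool_rot: [3.132, -0.002, 1.565]
force: [-0.5, -0.2, 0.8]
width: 85.4
```

```bash
python3 -m crank '[[[-0.06,-0.05,0.2,0.1,0,0],[0,0,0.08,0,0,0],[0,0,0,0,0,0],[0,0,0,0,0,0]]]'; python3 -m crank '[[[0,0,0,0,0,0],[0,0,0,0,0,0],[0,0,0,0,0,0],[0,0,0,0,0,0],[0,0,0,0,0,0],[0,0,0,0,0,0],[0,0,0,0,0,0],[0,0,0,0,0,0],[0,0,0,0,0,0]]]' 1
```

```text
clock: 12.93
eef_pos: [547.1, 198.6, 22.5]
tool_rot: [3.141, -0.003, 1.565]
force: [0.7, 0.3, -0.3]
width: 85.2
clock: 13.68
eef_pos: [547.5, 198.8, 23.5]
tool_rot: [3.14, -0.003, 1.565]
force: [-0.1, -0.6, 0.1]
width: 26.4
```

```bash
python3 -m crank '[[[0,0,-0.4,0,0,0],[0,0,-0.9,0,0,0],[0,0,-0.9,0,0,0],[0,0,-0.9,0,0,0],[0,0,-0.9,0,0,0],[0,0,-0.9,0,0,0],[-0.5,0.1,-0.8,0,0,0],[-0.9,0.2,-0.3,0,0,0],[-1,0.22,0,0,0,0],[-1,0.22,0,0,0,0],[-1,0.22,-0.05,0,0,0],[-1,0.22,-0.05,0,0,0]]]'
```

```text
clock: 14.68
eef_pos: [577.9, 41.1, 219.7]
tool_rot: [-3.137, -0.008, 1.582]
force: [0.0, 0.2, -2.4]
width: 26.5
```

```bash
python3 -m crank '[[[-1,0.22,-0.08,0,0,0],[-1,0.22,-0.08,0,0,0],[-1,0.22,-0.08,0,0,0],[-1,0.22,-0.08,0,0,0],[-1,0.22,-0.08,0,0,0],[-1,0.22,-0.08,0,0,0],[-0.8,0.2,-0.05,0,0,0],[-0.5,0.2,0,0,0,0],[-0.2,0.1,0,0,0,0],[0,0,0,0,0,0],[0,0,0,0,0,0]]]'
```

```text
clock: 15.6
eef_pos: [629.4, -205.0, 240.2]
tool_rot: [-3.134, -0.003, 1.568]
force: [-0.7, -0.6, -2.5]
width: 26.4
```

```bash
python3 -m crank '[[[-0.1,0,0.5,0,0,0],[-0.05,0,0.8,0,0,0],[0,0,0.9,0,0,0],[0,0,0.7,0,0,0],[0,0,0.4,0,0,0],[0,0,0.1,0,0,0],[0,0,0,0,0,0],[0,0,0,0,0,0]]]'
```

```text
clock: 16.27
eef_pos: [629.8, -193.2, 137.7]
tool_rot: [-3.135, -0.012, 1.583]
force: [0.5, 0.1, -2.0]
width: 26.2
```

```bash
python3 -m crank '[[[-0.28,0,0.1,0,-0.1,0],[-0.3,0,0.2,0,0,0],[0,0,0.3,0,0,0],[0,0,0.2,0,0,0],[0,0,0,0,0,0],[0,0,0,0,0,0]]]'
```

```text
clock: 16.77
eef_pos: [632.8, -214.0, 115.8]
tool_rot: [3.14, 0.002, 1.583]
force: [0.0, -0.8, -2.2]
width: 26.5
```

```bash
python3 -m crank '[[[0.12,-0.1,0.08,0,0,0],[0,0,0.08,0,0,0],[0,0,0.02,0,0,0],[0,0,0,0,0,0]]]'; python3 -m crank '[[[0,0,0.04,0,0,0],[0,0,0,0,0,0]]]'
```

```text
clock: 17.1
eef_pos: [629.8, -210.6, 110.7]
tool_rot: [3.139, 0.003, 1.583]
force: [0.2, -0.4, -2.7]
width: 26.2
clock: 17.27
eef_pos: [630.1, -210.7, 110.8]
tool_rot: [3.138, 0.003, 1.583]
force: [-0.7, 0.0, -2.1]
width: 26.2
```

```bash
python3 -m crank '[[[0,0,0,0,0,0],[0,0,0,0,0,0],[0,0,0,0,0,0],[0,0,-0.2,0,0,0],[0,0,-0.5,0,0,0],[0,0,-0.9,0,0,0],[0,0,-0.9,0,0,0],[0,0,-0.9,0,0,0],[0,0,-0.4,0,0,0],[0,0,0,0,0,0]]]' 0; python3 - <<'E'
from h import *
im=ctrl.get_image("scene")
u,v=w2px(im,[629,-205,110]).astype(int)
cv2.imwrite("pics/f.png",cv2.resize(im["color"][v-60:v+60,u-80:u+80],(800,600),interpolation=cv2.INTER_CUBIC)[...,::-1])
E
```

```text
clock: 18.1
eef_pos: [629.9, -209.8, 230.9]
tool_rot: [3.139, 0.003, 1.583]
force: [0.5, -0.9, -1.1]
width: 42.6
```

View pics/f.png

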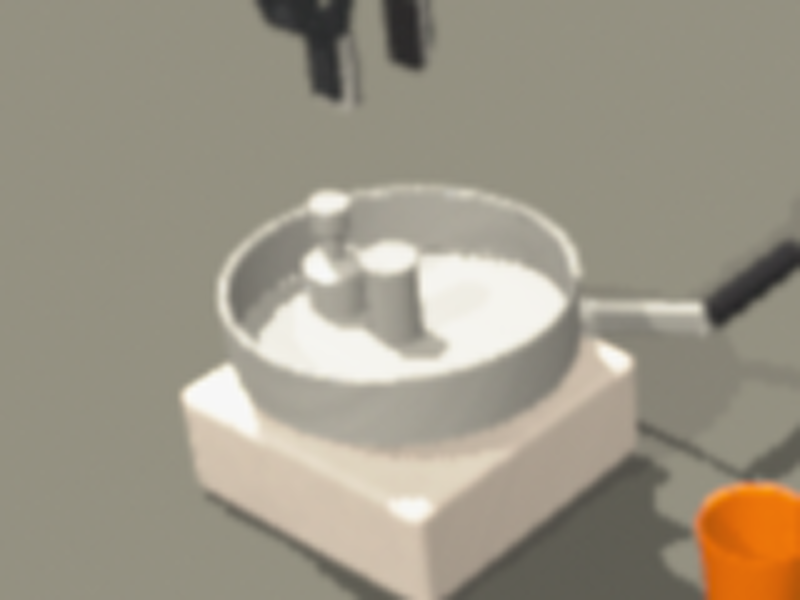

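Picture f shows the weight (335,260) and slug (393,290) standing upright in the pan, with free floor on the right. Next is the collar.

```bash
python3 -m crank '[[[0.6,-0.1,0,0,0,0],[1,-0.15,-0.02,0,0,0],[1,-0.15,-0.02,0,0,0],[1,-0.15,-0.02,0,0,0],[1,-0.15,-0.02,0,0,0],[1,-0.15,-0.02,0,0,0],[1,-0.15,-0.02,0,0,0],[1,-0.15,-0.02,0,0,0],[1,-0.15,-0.02,0,0,0],[1,-0.15,-0.02,0,0,0],[1,-0.15,-0.02,0,0,0],[1,-0.15,-0.02,0,0,0]]]' -1; python3 -m crank '[[[1,-0.1,0,0,0,0],[0.9,-0.1,0.3,0,0,0],[0.6,0,0.6,0,0,0],[0.4,0,0.8,0,0,0],[0,0,0.8,0,0,0],[0,0,0.5,0,0,0],[0,0,0,0,0,0],[0,0,0,0,0,0]]]'
```

```text
clock: 19.15
eef_pos: [564.1, 141.7, 220.0]
tool_rot: [-3.123, 0.012, 1.566]
force: [-1.0, -0.2, 0.1]
width: 85.3
clock: 19.82
eef_pos: [546.3, 244.5, 116.1]
tool_rot: [-3.109, 0.01, 1.583]
force: [0.8, -0.4, -0.3]
width: 85.5
```

```bash
python3 -m crank '[[[0.4,0.2,0.3,-0.3,-0.1,0],[0.4,0.2,0.6,0,0,0],[0.25,0.05,0.6,0,0,0],[0,0,0.4,0,0,0],[0,0,0.1,0,0,0],[0,0,0,0,0,0],[0,0,0,0,0,0]]]'
```

```text
clock: 20.4
eef_pos: [562.9, 271.9, 57.4]
tool_rot: [3.136, 0.022, 1.577]
force: [-0.3, 0.0, -0.1]
width: 85.2
```

```bash
python3 -m crank '[[[0.1,-0.05,0.4,0.05,0.2,0],[0,0,0.6,0,0,0],[0,0,0.4,0,0,0],[0,0,0.1,0,0,0],[0,0,0,0,0,0],[0,0,0,0,0,0]]]'
```

```text
clock: 20.9
eef_pos: [566.2, 272.0, 17.3]
tool_rot: [3.133, -0.002, 1.573]
force: [0.2, -0.4, 0.5]
width: 85.6
```

```bash
python3 -m crank '[[[0.1,-0.15,0.2,0.08,0,0],[0,0,0.12,0,0,0],[0,0,0.04,0,0,0],[0,0,0,0,0,0],[0,0,0,0,0,0]]]'
```

```text
clock: 21.32
eef_pos: [562.6, 276.3, 7.9]
tool_rot: [3.139, -0.003, 1.573]
force: [-0.5, -0.2, -0.1]
width: 85.8
```

```bash
python3 -m crank '[[[-0.03,0,0.05,0,0,0],[0,0,0,0,0,0],[0,0,0,0,0,0],[0,0,0,0,0,0],[0,0,0,0,0,0],[0,0,0,0,0,0],[0,0,0,0,0,0],[0,0,0,0,0,0],[0,0,0,0,0,0]]]' 1; python3 -m crank '[[[0,0,-0.2,0,0,0],[0,0,-0.3,0,0,0],[0,0,0,0,0,0],[0,0,0,0,0,0]]]'
```

```text
clock: 22.07
eef_pos: [562.8, 275.3, 7.2]
tool_rot: [3.138, -0.004, 1.573]
force: [-0.6, 0.1, -0.5]
width: 44.2
clock: 22.4
eef_pos: [561.8, 274.9, 22.7]
tool_rot: [3.14, -0.003, 1.573]
force: [-0.9, 0.2, -2.9]
width: 44.3
```

Held: the width is 44.2 mm (readings run about 2 mm low) and the force shows the weight. Carrying.

```bash
python3 -m crank '[[[0,0,-0.5,0,0,0],[0,0,-0.8,0,0,0],[0,0,-0.9,0,0,0],[0,0,-0.9,0,0,0],[0,0,-0.9,0,0,0],[0,0,-0.8,0,0,0],[-0.4,0.05,-0.5,0,0,0],[-0.7,0.1,-0.2,0,0,0],[-0.9,0.15,0,0,0,0],[-0.9,0.15,0,0,0,0],[-0.9,0.15,-0.05,0,0,0],[-0.9,0.15,-0.05,0,0,0]]]'; python3 -m crank '[[[-0.9,0.16,-0.05,0,0,0],[-0.9,0.16,-0.05,0,0,0],[-0.9,0.16,-0.05,0,0,0],[-0.9,0.16,-0.05,0,0,0],[-0.9,0.16,-0.05,0,0,0],[-0.9,0.16,-0.05,0,0,0],[-0.9,0.16,-0.05,0,0,0],[-0.9,0.16,-0.05,0,0,0],[-0.6,0.16,0,0,0,0],[-0.3,0.1,0,0,0,0],[0,0,0,0,0,0]]]'
```

```text
clock: 23.4
eef_pos: [581.4, 139.5, 197.1]
tool_rot: [-3.139, -0.008, 1.59]
force: [1.1, -0.5, -2.8]
width: 44.3
clock: 24.32
eef_pos: [629.6, -124.1, 207.5]
tool_rot: [-3.136, -0.003, 1.58]
force: [-0.5, -0.8, -2.7]
width: 44.3
```

```bash
python3 -m crank '[[[-0.5,0,0.3,0,0,0],[-0.5,0,0.5,0,0,0],[-0.3,0,0.6,0,0,0],[0,0,0.4,0,0,0],[0,0,0,0,0,0],[0,0,0,0,0,0]]]'
```

```text
clock: 24.82
eef_pos: [630.0, -153.5, 150.9]
tool_rot: [-3.135, -0.012, 1.588]
force: [-1.2, -0.4, -1.6]
width: 44.3
```

```bash
python3 -m crank '[[[-0.3,0,0.2,0,-0.1,0],[-0.1,0,0.4,0,0,0],[-0.05,0,0.5,0,0,0],[0,0,0.3,0,0,0],[0,0,0,0,0,0],[0,0,0,0,0,0]]]'
```

```text
clock: 25.32
eef_pos: [632.7, -162.4, 107.9]
tool_rot: [-3.139, -0.002, 1.595]
force: [-0.9, 0.1, -2.3]
width: 44.4
```

```bash
python3 -m crank '[[[0,-0.1,0.2,0,0,0],[0,0,0.15,0,0,0],[0,0,0.05,0,0,0],[0,0,0,0,0,0],[0,0,0,0,0,0]]]'; python3 -m crank '[[[0,0,0.05,0,0,0],[0,0,0,0,0,0],[0,0,0,0,0,0]]]'
```

```text
clock: 25.73
eef_pos: [630.4, -162.2, 96.2]
tool_rot: [3.142, -0.002, 1.595]
force: [0.2, 0.2, -2.3]
width: 44.5
clock: 25.98
eef_pos: [631.0, -162.4, 95.3]
tool_rot: [3.14, -0.001, 1.595]
force: [0.3, -0.1, -1.9]
width: 44.2
```

```bash
python3 -m crank '[[[0,0,0,0,0,0],[0,0,0,0,0,0],[0,0,0,0,0,0],[0,0,-0.2,0,0,0],[0,0,-0.5,0,0,0],[0,0,-0.9,0,0,0],[0,0,-0.9,0,0,0],[0,0,-0.9,0,0,0],[0,0,-0.4,0,0,0],[0,0,0,0,0,0]]]' -0.36; python3 - <<'E'
from h import *
im=ctrl.get_image("scene"); P=cloud(im); c=im["color"].astype(int)
u,v=w2px(im,[610,-180,110]).astype(int)
cv2.imwrite("pics/g.png",cv2.resize(im["color"][v-60:v+60,u-80:u+80],(800,600),interpolation=cv2.INTER_CUBIC)[...,::-1])
m=(c.max(-1)<50)&(P[...,2]>65)&(P[...,2]<115)&(np.abs(P[...,0]-475)<70)&(np.abs(P[...,1]+95)<50)
q=P[m]; ce=q.mean(0); d=np.linalg.svd(q-ce,full_matrices=False)[2][0]; t=(q-ce)@d
print("handle",len(q),ce.round(1),d.round(3),(ce+d*t.min()).round(1),(ce+d*t.max()).round(1))
E
```

```text
clock: 26.82
eef_pos: [631.8, -163.5, 218.3]
tool_rot: [3.137, 0.0, 1.595]
force: [-0.2, 0.2, -0.3]
width: 58.5
handle 30 [493.8 -80.6  91.8] [ 0.998 -0.065 -0.007] [457.5 -78.3  92.1] [521.9 -82.5  91.6]
```

View pics/g.png

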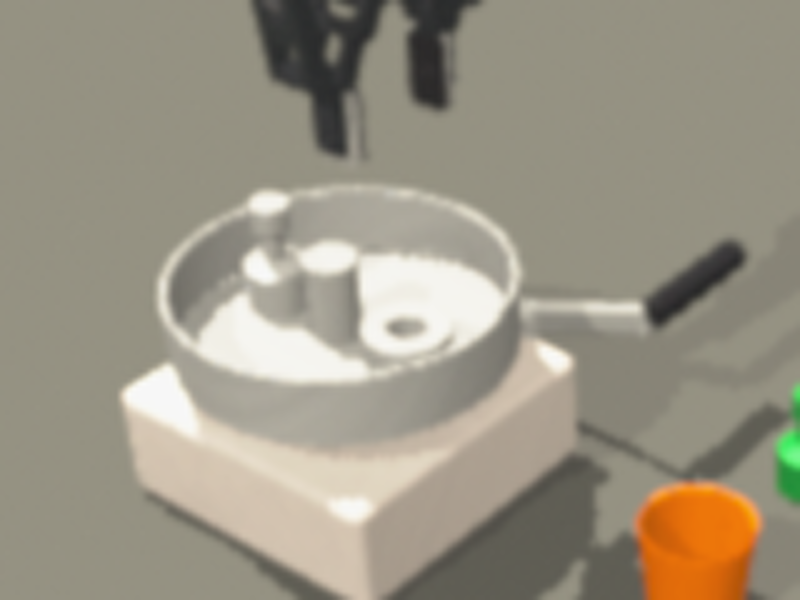

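Picture g shows the weight (270,260), slug (330,290) and collar (405,325) all in the pan and upright, with the lever at rest and the handle at (695,285). My estimates are axle (474,-196) and handle (480,-85,88), with a lift yaw of about -3°. Now I turn the jaws to lie along the lift's y.

```bash
python3 -m crank '[[[0.3,-0.6,0,0,0,0],[0.43,-0.9,0,0,0,0],[0.43,-0.9,0,0,0,0],[0.43,-0.9,0,0,0,0],[0.43,-0.9,0,0,0,0],[0.3,-0.6,0,0,0,0],[0,0,0,0,0,1],[0,0,0,0,0,1],[0,0,0,0,0,1],[0,0,0,0,0,1],[0,0,0,0,0,1],[0,0,0,0,0,1]]]' -0.17; python3 -m crank '[[[0,0,0,0,0,1],[0,0,0,0,0,1],[0,0,0,0,0,1],[0,0,0,0,0,1],[0,0,0,0,0,1],[0,0,0,0,0,1],[0,0,0,0,0,1],[0,0,0,0,0,1],[0,0,0,0,0,1],[0,0,0,0,0,0.7],[0,0,0,0,0,0],[0,0,0,0,0,0]]]'; python3 - <<'E'
from h import *
print(ctrl.read_state()["qpos"].round(2))
E
```

```text
clock: 27.87
eef_pos: [468.8, -92.0, 205.6]
tool_rot: [-3.128, 0.006, 0.939]
force: [-0.2, 0.5, -0.3]
width: 50.0
clock: 28.87
eef_pos: [459.8, -89.8, 195.2]
tool_rot: [3.138, 0.036, -0.132]
force: [0.1, 0.3, 0.5]
width: 49.7
[-0.45  0.59  0.88  2.03 -0.6   0.84 -0.92]
```

```bash
python3 -m crank '[[[0.2,-0.08,0.3,0,0.17,-0.37],[0.2,-0.08,0.6,0,0.17,-0.37],[0.1,0,0.7,0,0,0],[0,0,0.5,0,0,0],[0,0,0.2,0,0,0],[0,0,0,0,0,0],[0,0,0,0,0,0]]]'
```

```text
clock: 29.45
eef_pos: [474.4, -86.3, 122.0]
tool_rot: [3.139, 0.001, -0.037]
force: [0.1, 0.5, -0.4]
width: 50.2
```

```bash
python3 -m crank '[[[0.1,0,0.4,0,0,-0.1],[0,0,0.6,0,0,0],[0,0,0.4,0,0,0],[0,0,0.2,0,0,0],[0,0,0,0,0,0],[0,0,0,0,0,0]]]'
```

```text
clock: 29.95
eef_pos: [481.1, -88.0, 77.0]
tool_rot: [3.138, -0.008, -0.023]
force: [-0.4, 0.2, -0.2]
width: 50.1
```

```bash
python3 -m crank '[[[-0.05,-0.1,0.22,0,-0.05,-0.25],[0,0,0,0,0,0],[0,0,0,0,0,0]]]'; python3 - <<'E'
from h import *
im=ctrl.get_image("scene")
u,v=w2px(im,[480,-85,100]).astype(int)
cv2.imwrite("pics/i.png",cv2.resize(im["color"][v-48:v+48,u-64:u+64],(800,600),interpolation=cv2.INTER_CUBIC)[...,::-1])
E
```

```text
clock: 30.2
eef_pos: [480.9, -85.0, 71.8]
tool_rot: [3.137, -0.006, 0.007]
force: [0.2, 0.2, 0.3]
width: 50.1
```

View pics/i.png

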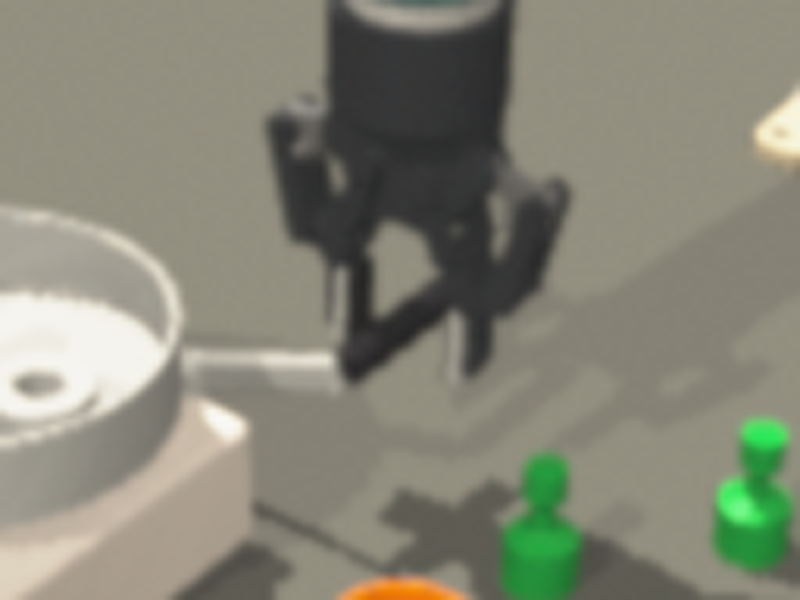

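Picture i shows the handle (400,330) running between the two open fingers. Correcting the yaw, then closing.

```bash
python3 -m crank '[[[0,0,0.05,0,0,0.3],[0,0,0,0,0,0.3],[0,0,0,0,0,0],[0,0,0,0,0,0],[0,0,0,0,0,0]]]' 0.4;  python3 -m crank '[[[0,0,0,0,0,0],[0,0,0,0,0,0],[0,0,0,0,0,0],[0,0,0,0,0,0],[0,0,0,0,0,0],[0,0,0,0,0,0]]]' 1
```

```text
clock: 30.67
eef_pos: [481.1, -86.1, 70.8]
tool_rot: [3.135, -0.007, -0.064]
force: [0.2, 0.4, -1.1]
width: 25.8
clock: 31.17
eef_pos: [480.9, -89.7, 71.2]
tool_rot: [3.129, -0.008, -0.062]
force: [-0.0, -2.0, -0.2]
width: 16.1
```

```bash
python3 -m crank '[[[0,0.13,-0.27,0,0,0],[0,0.13,-0.27,0,0,0],[0,0.17,-0.25,0,0,0],[0,0.17,-0.25,0,0,0],[0,0.2,-0.22,0,0,0],[0,0.2,-0.22,0,0,0],[0,0,0,0,0,0]]]'; python3 - <<'E'
from h import *
s=ctrl.read_state();print(s["force"],s["torque"],s["eef_pos"]-np.array([480.9,-89.7,71.2]))
E
```

```text
clock: 31.75
eef_pos: [479.9, -118.7, 118.6]
tool_rot: [3.132, -0.007, -0.058]
force: [1.8, -0.8, -6.3]
width: 16.2
[ 1.79211622 -0.77190914 -6.29037843] [-0.02364327 -0.29759846  0.29047296] [ -1.0238973  -28.95219558  47.37358932]
```

```bash
python3 -m crank '[[[0,0.23,-0.16,0,0,0],[0,0.23,-0.16,0,0,0],[0,0.26,-0.14,0,0,0],[0,0.26,-0.14,0,0,0],[0,0.28,-0.1,0,0,0],[0,0.28,-0.1,0,0,0],[0,0,0,0,0,0]]]'; python3 - <<'E'
from h import *
s=ctrl.read_state();print(s["force"],s["torque"],s["eef_pos"]-np.array([480.9,-89.7,71.2]))
E
```

```text
clock: 32.33
eef_pos: [478.6, -151.8, 144.1]
tool_rot: [-3.124, -0.005, -0.051]
force: [3.1, -3.5, -13.6]
width: 15.9
[  3.07440465  -3.46889377 -13.62599848] [-0.60490471 -0.7958763   0.14518539] [ -2.25104887 -62.09042217  72.85610968]
```

```bash
python3 -m crank '[[[0,0.28,0,0,0,0],[0,0.28,0,0,0,0],[0,0.28,0,0,0,0],[0,0.28,0,0,0,0],[0,0.1,0,0,0,0],[0,0,0,0,0,0]]]'; python3 - <<'E'
from h import *
s=ctrl.read_state();print(s["force"],s["torque"],s["eef_pos"]-np.array([480.9,-89.7,71.2]))
im=ctrl.get_image("scene");P=cloud(im)
m=(np.hypot(P[...,0]-629,P[...,1]+205)<105)&(P[...,2]>115)&(P[...,2]<155)
r=np.hypot(P[...,0]-629,P[...,1]+205);m&=(r>84)&(r<94);print("rim z",np.percentile(P[m][:,2],[90,95,98]))
o=dict(np.load("pics/scene.npz"));P0=cloud(o);r=np.hypot(P0[...,0]-629,P0[...,1]+205);m=(r>84)&(r<94)&(P0[...,2]>115)&(P0[...,2]<155);print(np.percentile(P0[m][:,2],[90,95,98]))
u,v=w2px(im,[500,-190,110]).astype(int)
cv2.imwrite("pics/j.png",cv2.resize(im["color"][max(0,v-60):v+60,u-80:u+80],(800,600),interpolation=cv2.INTER_CUBIC)[...,::-1])
E
```

```text
clock: 32.83
eef_pos: [478.3, -158.3, 147.1]
tool_rot: [-3.063, -0.0, -0.041]
force: [4.1, -2.1, -15.7]
width: 15.8
[  4.12595941  -2.11198885 -15.71442398] [-0.65245007 -0.85662183 -0.19221311] [ -2.6104828  -68.60694789  75.87633808]
rim z [136.5441854  137.31833866 137.91680269]
[126.49397752 126.97664818 127.66763849]
```

View pics/j.png

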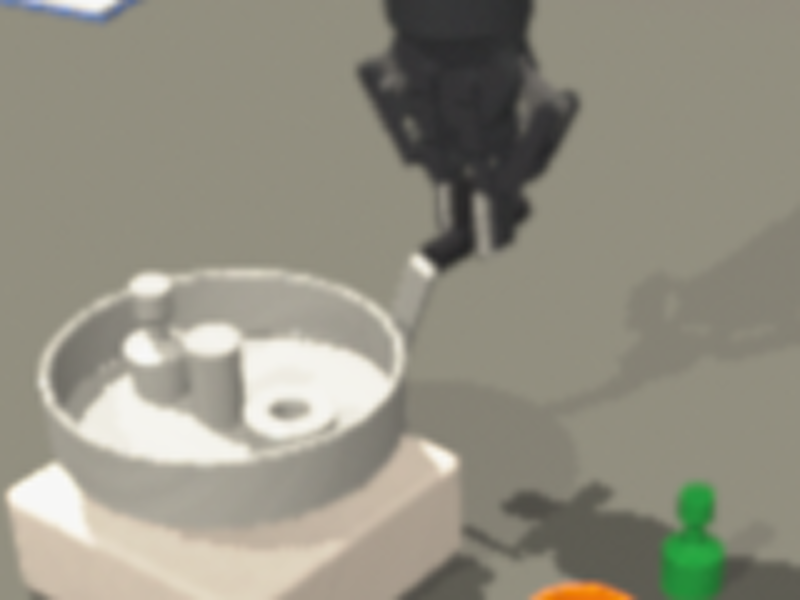

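Picture j shows the lever (415,290) still leaning slightly to +y, the handle held and the pieces standing in the pan, with the rim up about 10.2 mm. The last rows barely moved the arm, so I'm checking the joints.

```bash
python3 - <<'E'
from h import *
s=ctrl.read_state()
lo=np.array([-3.06,-.37,-1.25,.18,-1.1,.23,-2.94]);hi=np.array([3.06,2.12,1.32,2.47,4.24,1.98,2.94])
q=s["qpos"];print(q.round(3),(q-lo).round(2),(hi-q).round(2),s["qd"].round(3),s["tau"].round(1))
E
```

```text
[-0.129  0.658  0.689  1.997 -0.705  0.776 -0.603] [2.93 1.03 1.94 1.82 0.4  0.55 2.34] [3.19 1.46 0.63 0.47 4.94 1.2  3.54] [-0.007  0.007  0.004 -0.001 -0.004  0.006  0.   ] [  1.7 -48.7  11.3 -11.9   1.1   0.5   0.1]
```

```bash
python3 -m crank '[[[0,0.45,0,0.6,0,0],[0,0.45,0,0.6,0,0],[0,0.45,0,0.6,0,0]]]'; python3 - <<'E'
from h import *
s=ctrl.read_state();print(s["force"],s["torque"],s["eef_pos"]-np.array([480.9,-89.7,71.2]))
E
```

```text
clock: 33.13
eef_pos: [477.7, -170.4, 150.4]
tool_rot: [-2.82, 0.002, -0.018]
force: [-4.0, 13.2, 25.3]
width: 15.5
[-3.96863617 13.20684692 25.28060118] [ 4.18537121  0.81775178 -0.08915292] [ -3.16632026 -80.7450557   79.17895332]
```

```bash
python3 -m crank '[[[0,0.4,-0.15,0,0,0],[0,0.4,-0.15,0,0,0]]]'; python3 - <<'E'
from h import *
s=ctrl.read_state();print(s["force"],s["torque"],s["eef_pos"]-np.array([480.9,-89.7,71.2]))
up=-Ro.from_euler("xyz",s["tool_rot"]).as_matrix()[:,2];print("grasp",s["eef_pos"]+19*up)
E
```

```text
clock: 33.3
eef_pos: [477.3, -189.3, 155.1]
tool_rot: [-2.796, 0.0, -0.019]
force: [5.1, 10.8, -11.2]
width: 15.7
[  5.09628303  10.79912614 -11.2458526 ] [ 1.56240614 -0.92207153 -0.50959637] [ -3.64844384 -99.61442552  83.85025641]
grasp [ 477.13332566 -195.74508903  172.92852782]
```

```bash
python3 -m crank '[[[0,0.15,0,0,0,0],[0,0.08,0,0,0,0],[0,0.05,0,0,0,0],[0,0.05,0,0,0,0]]]'; python3 - <<'E'
from h import *
def rd():
    s=ctrl.read_state();up=-Ro.from_euler("xyz",s["tool_rot"]).as_matrix()[:,2];print(s["clock"],s["force"].round(1),s["torque"].round(2),"grasp",(s["eef_pos"]+19*up).round(1),s["tool_rot"].round(3),s["width"].round(1))
rd();im=ctrl.get_image("scene");P=cloud(im);rd()
r=np.hypot(P[...,0]-629,P[...,1]+205);m=(r>84)&(r<94)&(P[...,2]>115)&(P[...,2]<155);print("rim z",np.percentile(P[m][:,2],[90,95,98]))
m=(P[...,0]>505)&(P[...,0]<540)&(P[...,2]>143)&(P[...,2]<182)&(np.abs(P[...,1]+200)<40);print("lever top",m.sum(),np.median(P[m],0) if m.any() else 0)
u,v=w2px(im,[500,-190,110]).astype(int)
cv2.imwrite("pics/k.png",cv2.resize(im["color"][max(0,v-60):v+60,u-80:u+80],(800,600),interpolation=cv2.INTER_CUBIC)[...,::-1])
E
```

```text
clock: 33.63
eef_pos: [477.1, -193.7, 155.6]
tool_rot: [-2.779, -0.001, -0.024]
force: [2.4, 4.9, -1.2]
width: 15.6Traceback (most recent call last):
  File "<stdin>", line 4, in <module>
  File "<stdin>", line 3, in rd
AttributeError: 'float' object has no attribute 'round'
```

```bash
cat > chk.py <<'E'
from h import *
import sys
def rd():
    s=ctrl.read_state();up=-Ro.from_euler("xyz",s["tool_rot"]).as_matrix()[:,2];print(s["clock"],s["force"].round(1),s["torque"].round(2),"grasp",(s["eef_pos"]+19*up).round(1),s["tool_rot"].round(3),round(float(s["width"]),1))
rd();im=ctrl.get_image("scene");P=cloud(im);rd()
r=np.hypot(P[...,0]-629,P[...,1]+205);m=(r>84)&(r<94)&(P[...,2]>115)&(P[...,2]<155);print("rim z",np.percentile(P[m][:,2],[90,95,98]))
m=(P[...,0]>505)&(P[...,0]<540)&(P[...,2]>143)&(P[...,2]<182)&(np.abs(P[...,1]+200)<40);print("lever top",m.sum(),np.median(P[m],0) if m.any() else 0)
u,v=w2px(im,[500,-190,110]).astype(int)
cv2.imwrite(sys.argv[1],cv2.resize(im["color"][max(0,v-60):v+60,u-80:u+80],(800,600),interpolation=cv2.INTER_CUBIC)[...,::-1])
E
python3 chk.py pics/k.png
```

```text
33.6333 [ 2.4  4.9 -1.2] [ 0.56 -0.6  -0.38] grasp [ 476.9 -200.4  173.3] [-2.779e+00 -1.000e-03 -2.400e-02] 15.6
33.6833 [ 3.   5.3 -0.7] [ 0.59 -0.58 -0.33] grasp [ 476.9 -200.4  173.3] [-2.778e+00 -1.000e-03 -2.400e-02] 15.6
rim z [137.19539133 138.00441041 138.81451572]
lever top 76 [ 520.36952728 -193.52924538  163.97135848]
```

View pics/k.png

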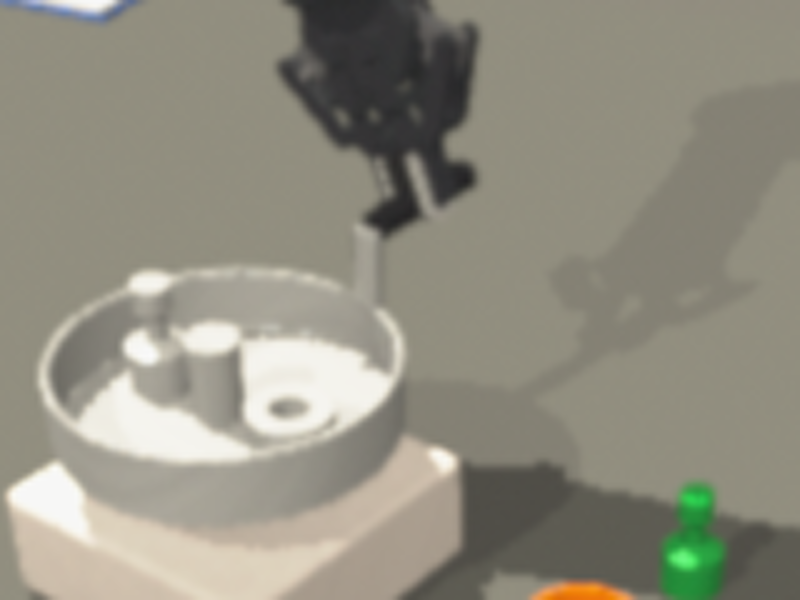

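Picture k shows the lever (368,265) upright and the handle held at (400,210). The three pieces stand in the pan and the rim is up about 11 mm. Holding for a while to check that it stays.

```bash
python3 -m crank '[[[0,0.04,0,0,0,0],[0,0.03,0,0,0,0],[0,0.02,0,0,0,0],[0,0.02,0,0,0,0],[0,0,0,0,0,0],[0,0,0,0,0,0],[0,0,0,0,0,0],[0,0,0,0,0,0],[0,0,0,0,0,0],[0,0,0,0,0,0],[0,0,0,0,0,0],[0,0,0,0,0,0]]]'; python3 chk.py pics/l.png; python3 - <<'E'
from h import *
im=ctrl.get_image("scene");P=cloud(im)
m=(P[...,0]>505)&(P[...,0]<535)&(P[...,2]>135)&(P[...,2]<175)&(np.abs(P[...,1]+195)<22)&(im["color"].min(-1)>80);q=P[m];v=q-q.mean(0)
print(len(q),"dy/dz",np.polyfit(q[:,2],q[:,1],1)); print([q[(q[:,2]>z)&(q[:,2]<z+8)].mean(0).round(1) for z in(137,145,153,161)])
t=ctrl.get_image("top");T=cloud(t);r=np.hypot(T[...,0]-628,T[...,1]+209);
for n,z in(("pan floor",(95,110)),):
    m=(r<70)&(T[...,2]>z[0])&(T[...,2]<z[1]);print(n,m.sum(),np.median(T[m][:,2]))
E
```

```text
clock: 34.68
eef_pos: [477.1, -193.5, 155.6]
tool_rot: [-2.773, -0.001, -0.026]
force: [2.3, 2.7, -2.2]
width: 16.1
34.6833 [ 2.3  2.7 -2.2] [-0.14 -0.7  -0.23] grasp [ 476.9 -200.3  173.3] [-2.773e+00 -1.000e-03 -2.600e-02] 16.1
34.7333 [ 3.1  3.5 -3. ] [-0.11 -0.61 -0.29] grasp [ 476.9 -200.3  173.3] [-2.773e+00 -1.000e-03 -2.600e-02] 15.5
rim z [137.3421339  138.35262426 138.9288354 ]
lever top 79 [ 520.58792705 -193.56701559  163.84164513]
60 dy/dz [-2.21404273e-02 -1.92066070e+02]
[array([ 524.3, -195.6,  140.5]), array([ 524.4, -195.3,  149.2]), array([ 523.8, -195.3,  157.2]), array([ 522.7, -194.9,  164.5])]
pan floor 1773 101.42838641028644
```

The hold is steady: the lever plate measures vertical within about 0.02 rad and the pan floor is up 11.5 mm (89.9 → 101.4). Handing in.

```bash
python3 -c "
from cell import ctrl
print(ctrl.finish_job())"
```

```text
the job is handed in; nothing more can be done
None
```

I put the steel weight, slug and collar upright in the pan without dropping any. I then gripped the handle, swung the lever upright and handed the job in at about 35 s with the grip still on; no verdict was reported.

**Last checks:**
- **Lever:** the plate was vertical within about 0.02 rad, and the tool did not drift during a hold of about 1 s.
- **Pan:** the floor had risen 11.5 mm in the top view, and the rim about 11.3 mm in the scene view; about 12 mm was expected.
- **Pieces:** all three stood in the pan, untouched, in the last picture I viewed, about 1 s before I handed in.
- **Grip:** the fingers were closed on the handle, reading about 16 mm on the 18 mm bar (the reading runs about 2 mm low). Outside force was about 5 N.

**What disagreed or was not checked:**
- **Cameras:** they differed by about 4 mm in y, and the fingers' contact agreed with the scene camera.
- **Swing:** near the top the arm stalled because the bar twisted in the pads. I finished the swing by tilting the tool along with it, and the force reading briefly reached about 29 N.
- **Bystanders:** I did not measure the brush, cup and jar again. I made no moves near the brush or jar and passed over the cup only with the tool raised.

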